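Open the yellow-lidded bearing case

TASK

I need the bearings from the case with the yellow sliding lid. Take the lid by its black grip, lift that end over the stop lip, slide it out of the grooves, then lay it down gently, flat and grip upwards, in the middle of the black rubber mat and let go. Leave the blue-lidded case shut as it is.

Things in the scene. Friction and masses are not known exactly. Their poses are not given: they have to be found in the camera images.
- case: Grey case under the yellow lid, fixed, 196 (x) x 108 x 59 mm. Origin: centre of underside, on the bench. Lid lies on ledges at z 45. The -x end (x -98 to -88) is the stop lip, top z 52. Black keeper strips over both long edges of the lid, only at x 43 to 88 (z 55 to 59), leave a 10 mm high groove there. Tilted, lip end up, the lid slides towards -x; after 45 mm it is out of the grooves.
- lid: Yellow lid, loose, 172 (x) x 86 x 5 mm, 0.12 kg, parallel to the case. Origin: centre of underside; z up; -x end at the lip. Black grip rib centred at x -56: 12 mm thick (x), 44 mm long (y), z 5 to 36; pinch its 12 mm from above. Lifted level it stays caught (5 mm play); tilted about its rear edge, the grip must rise over 6 and can rise about 16 mm (10 to 12 is good).
- mat: Black rubber mat, fixed flat on the bench, 240 (x) x 200 (y) x 4 mm thick. Origin: centre of its underside, at bench height; z up, top at z 4 mm.
- other_lid: Blue lid, shut on a second grey case like the first; same sizes, origin and axes as the yellow lid. Not to be moved.
Not all that is in view belongs to the job. What is meant by the lid is not brown or red, and is the smaller of those in its own colour.

How it is judged:
By the outcome, as a careful person would: the job done as asked, in the order asked, and still so for the second after the job is handed in, with the robot touching nothing.
It also fails if it takes over 45 s, if anything falls off the work surface, if the arm or the gripper's body presses on something with over 40 N, if the wrist force passes 120 N, or if a joint passes its speed limit or range.

ROBOT

A 7-joint arm with a two-finger parallel gripper is mounted at the origin on the work surface. World frame = base frame: x ahead of the robot, y to its left, z up, the work surface at z = 0. Lengths are in mm, angles in rad, forces in N, time in s.
With the tool pointing down it reaches from about 425 to 925 mm from the base axis. Payload 6.8 kg.
Tool frame: the origin (TCP) lies midway between the tips of the shut fingers; the grasp point (between the pads) lies 19 mm behind it; z points along the fingers, y is the line along which they close (so a half turn about z gives the same grasp; the last joint's range is limited). The gripper opens to 88 mm and grips with 3 to 60 N. Pads are 20 mm wide; open, the fingers measure 115 mm over their backs; the gripper's body (75 mm by 178 mm) begins 61 mm behind the grasp point.
Start: joints at [-1.328, 0.477, 0.022, 1.555, -0.011, 1.109, -0.083], TCP at [231.96, 633.91, 222.664] pointing down, gripper open.
Joint ranges: [-2.96, 2.96], [-0.34, 2.1], [-1.41, 1.46], [0.24, 2.44], [-1.37, 4.51], [0.17, 1.92], [-2.96, 2.96]. Speed limits (rad/s): [2.39, 2.39, 3.14, 3.14, 3.14, 3.14, 3.14].

INTERFACE

Orientations are given as a unit quaternion [w, x, y, z].
In Python, from cell import get_obs, capture, finish_job gives the robot as it stands. The module is installed in compiled form; this text tells all that it offers.
- The arm moves only by the shell command python3 -m crank 'ROWS' [FORCE]. ROWS is JSON, a list that holds one entry, the list of rows, each a list of 5 numbers: the shift along the tool's x, y, z in cm, then the turn about the tool's z in rad, then the closure, from 0 (fully open) to 1 (shut). A call has exactly 5 rows; each row is the pose to reach, as a shift and turn from the pose commanded when the call began, along the tool's axes at that moment; what a row does not reach only later rows make up. A row lasts 1/12 s, in which the tool goes at most 41.7 mm and 7.16 degrees, less where a joint would pass 70% of its speed; a pose out of reach is approached as far as the arm can. A call with a gripper value outside its range is refused whole. The fingers move at their own pace and stop on an object; FORCE is the grip in N (left out, the last holds). Time passes only in rows, so rows that repeat a pose let the fingers close, or fill a call up. It gives the time, the measured TCP pose, the force, the opening and the grip force at its end, in the units of the state.
- get_obs(): the state, without advancing time (a new reading comes with each control period).
- capture(name): name is "scene" or "side" or "wrist"; returns a dict with "frame" (384x512x3 uint8, red, green, blue), "intrinsics" (3x3 intrinsics, pixels), "world_from_camera" (4x4, takes a point from camera to world coordinates). Camera axes: x right, y down, z forward; pixel columns grow to the right and rows downward; lengths in mm; the calibration is good to about 2 mm. A picture is of the moment at which its call begins. There is no depth.
- finish_job(): hands the job in; it is judged then, once.
The state is a dict: "time_s": time; "joints": joint angles; "joint_velocities": joint speeds; "joint_efforts": joint torques, N m; "eef_pos": TCP position; "tcp_rot": TCP orientation; "contact_force": force on the tool from outside, world axes, zero at the start; "torque": the same for the moment, N m; "gripper_width": opening from 0.0 (shut) to 1.0 (fully open); "grasp_force": force on a finger pad.
Only numpy, scipy, OpenCV 4.12 (cv2) and the standard library are available. Lean on these libraries where they do the work, as an engineer would, in place of code of your own. Each camera call takes 0.05 s, during which the arm holds its last target. There are 200 camera calls.

## Working session

There is one attempt and no reset: what is moved stays moved. The work goes in short steps, Python scripts to look and compute and a shell command to move; the robot and the scene stay as the last step left them, time stands still between calls to the robot, and variables do not carry over. Pictures are saved under pics/ and viewed, at most 10 in all, crops included, and the job is handed in when it is done.

```bash
mkdir -p pics; python3 - <<'E'
from cell import *
import cv2,numpy as np
o=get_obs();print(o['time_s'],o['eef_pos'],o['tcp_rot'],o['gripper_width'])
ims=[]
for n in ['scene','side']:
    c=capture(n);np.savez(f'{n}0.npz',**c);cv2.imwrite(f'pics/{n}0.png',c['frame'][:,:,::-1])
    print(n,c['intrinsics'].tolist(),np.round(c['world_from_camera'],3).tolist())
E
```

```text
0.0 [231.79079622 633.34606414 221.70958486] [-8.74211852e-05  1.74494231e-01  9.84657807e-01 -8.71147469e-04] 0.9995639060706804
scene [[362.37740114122204, 0.0, 253.53060376430682], [0.0, 362.37740114122204, 195.37628636632746], [0.0, 0.0, 1.0]] [[0.867, 0.384, -0.317, 753.519], [0.498, -0.677, 0.542, -427.574], [-0.007, -0.628, -0.778, 780.499], [0.0, 0.0, 0.0, 1.0]]
side [[473.79349277853356, 0.0, 257.28723503269924], [0.0, 473.79349277853356, 190.80536276208286], [0.0, 0.0, 1.0]] [[0.992, -0.077, 0.099, 323.662], [-0.125, -0.633, 0.764, -788.962], [0.004, -0.77, -0.637, 818.133], [0.0, 0.0, 0.0, 1.0]]
```

View pics/scene0.png

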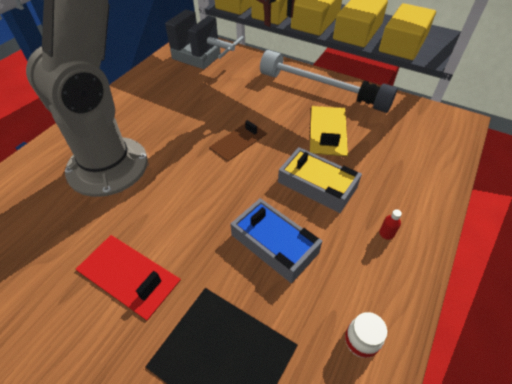

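View pics/side0.png

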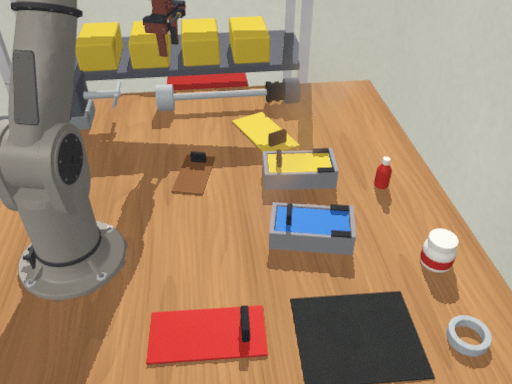

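Scene: the yellow-lidded case is at about (320,178) with its grip at (302,160), the blue one at (276,240), the mat at (222,350), and a larger loose yellow lid (the decoy) at (328,130). Side: the same items are at (299,168), (312,228), (358,335) and (268,133), with the yellow grip at (279,158).

```bash
cat > h.py <<'E'
import cv2,numpy as np
def ray(c,p,z):
    p=np.atleast_2d(p).astype(float);K=c['intrinsics'];T=c['world_from_camera']
    d=np.c_[p,np.ones(len(p))]@np.linalg.inv(K).T@T[:3,:3].T
    o=T[:3,3];return (o+d*((z-o[2])/d[:,2])[:,None])[:,:2]
def proj(c,P):
    T=np.linalg.inv(c['world_from_camera']);q=(np.atleast_2d(P)@T[:3,:3].T+T[:3,3])@c['intrinsics'].T;return q[:,:2]/q[:,2:]
def blobs(m,amin=30):
    cs,_=cv2.findContours(m.astype(np.uint8),cv2.RETR_EXTERNAL,cv2.CHAIN_APPROX_NONE)
    return [x[:,0] for x in cs if cv2.contourArea(x)>amin]
def hsv(c): return cv2.cvtColor(c['frame'],cv2.COLOR_RGB2HSV).astype(int)
def yellow(c): h=hsv(c);return (abs(h[...,0]-26)<6)&(h[...,1]>180)&(h[...,2]>110)
def black(c): return c['frame'].max(2)<50
def rect(c,p,z):
    r=cv2.minAreaRect(ray(c,p,z).astype(np.float32));return np.round(r[0],1),np.round(r[1],1),round(r[2],1)
E
python3 - <<'E'
from h import *
for n in ['scene','side']:
    c=dict(np.load(n+'0.npz'))
    for p in blobs(yellow(c)):
        if p[:,1].min()>90: print(n,'Y',p.mean(0).round(),rect(c,p,50))
    for p in blobs(black(c),15):
        if p[:,1].min()>100 and p[:,0].min()>140:
            print(n,'K',p.mean(0).round(),'z4',rect(c,p,4),'z81',rect(c,p,81)[0])
E
```

```text
scene Y [345. 175.] (array([635.4, 263.9]), array([17.9, 40.7]), 82.4)
scene Y [300. 165.] (array([511.4, 242.8]), array([78. , 32.9]), 88.4)
scene Y [327. 143.] (array([544.2, 365.7]), array([105. , 107.1]), 24.3)
scene K [222. 350.] z4 (array([ 589.9, -280.8]), array([196.9, 235.9]), 87.9) z81 [ 606.1 -295.3]
scene K [284. 261.] z4 (array([600.1, -26. ]), array([18.6, 43.6]), 77.6) z81 [615.3 -65.8]
scene K [308. 235.] z4 (array([620.5,  69.6]), array([16.7, 44.3]), 77.0) z81 [633.7  20.3]
scene K [258. 217.] z4 (array([481.5,  56.8]), array([57.5, 20.4]), 80.1) z81 [508.5   8.8]
scene K [334. 193.] z4 (array([624.5, 231.1]), array([17.6, 43.2]), 84.4) z81 [637.3 165.7]
scene K [349. 170.] z4 (array([631.1, 330.8]), array([17.6, 43.4]), 82.3) z81 [643.2 255.6]
scene K [302. 160.] z4 (array([495.1, 302.6]), array([64.5, 16.6]), 88.2) z81 [520.7 230.2]
scene K [329. 139.] z4 (array([530.1, 427. ]), array([55.3, 51.7]), 21.6) z81 [552.3 342.3]
scene K [251. 127.] z4 (array([287. , 354.3]), array([34.3, 66.5]), 74.2) z81 [333.2 276.8]
side K [245. 335.] z4 (array([ 370.2, -253.4]), array([24.9, 11.9]), 83.7) z81 [ 365.8 -304. ]
side K [288. 220.] z4 (array([513.7,  63.7]), array([29.5,  7.6]), 80.0) z81 [495.7 -16.9]
side K [198. 157.] z4 (array([295.9, 363.3]), array([40.5, 44.5]), 83.1) z81 [298.5 254.3]
```

```bash
cat > st.py <<'E'
import sys,numpy as np
from cell import get_obs
from scipy.spatial.transform import Rotation as R
def state(tx=None,ty=None,tz=None,ang=None):
    o=get_obs();q=o['tcp_rot'];M=R.from_quat(np.r_[q[1:],q[0]]).as_matrix()
    a=np.degrees(np.arctan2(M[1,1],M[0,1]))
    print('t',round(o['time_s'],2),'p',o['eef_pos'].round(1) if hasattr(o['eef_pos'],'round') else o['eef_pos'],'yang',round(a,2),'tilt',M[:,2].round(3),'j',np.round(o['joints'],2),'F',np.round(o['contact_force'],1),'w',round(o['gripper_width'],3),'g',round(o['grasp_force'],1))
    if tx is not None:
        print('shift cm',((np.array([tx,ty,tz])-o['eef_pos'])@M/10).round(2),'turn',round(np.radians((a-ang+90)%180-90),3))
    return o,M
if __name__=='__main__': state(*map(float,sys.argv[1:]))
E
python3 -m crank '[[[-3.2,-2.2,0,0.12,0],[-6.4,-4.4,0,0.24,0],[-9.6,-6.6,0,0.36,0],[-12.8,-8.8,0,0.48,0],[-16,-11,0,0.6,0]]]' 30; python3 st.py 515 241 222 -5
```

```text
time_s: 0.52
eef_pos: [345.1, 473.7, 222.3]
tcp_rot: [-0.0, 0.46, 0.888, -0.0]
contact_force: [1.4, -0.5, 0.0]
gripper_width: 0.998
grasp_force: 0.0
t 0.52 p [345.1 473.7 222.3] yang 35.19 tilt [-0.    -0.001 -1.   ] j [-1.2   0.33  0.19  1.78 -0.07  1.03 -0.37] F [ 1.4 -0.5  0. ] w 0.998 g 0.0
shift cm [-28.81   0.48   0.04] turn 0.701
```

```bash
python3 -m crank '[[[-3.5,0,0,0.12,0],[-7,0,0,0.24,0],[-10.5,0,0,0.36,0],[-14,0,0,0.48,0],[-17,0,0,0.6,0]]]' >/dev/null; python3 st.py 515 241 222 -5
```

```text
t 0.93 p [444.2 334.7 222.5] yang 0.73 tilt [-0.    -0.001 -1.   ] j [-1.06  0.29  0.37  1.86 -0.12  1.01 -0.63] F [-0.4  0.1 -0.5] w 1.0 g 0.0
shift cm [-9.46  6.96  0.06] turn 0.1
```

```bash
python3 -m crank '[[[-3,2.2,0,0.05,0],[-6,4.4,0,0.1,0],[-9.5,7,0,0.1,0],[-9.5,7,0,0.1,0],[-9.5,7,0,0.1,0]]]' >/dev/null; python3 st.py 515 241 222 -5
python3 - <<'E'
from h import *
from cell import capture
for n in ['wrist','scene']:
    c=capture(n);np.savez(n+'1.npz',**c);cv2.imwrite(f'pics/{n}1.png',c['frame'][:,:,::-1])
E
```

```text
t 1.35 p [516.5 240.5 222.5] yang -4.92 tilt [ 0.    -0.001 -1.   ] j [-0.89  0.32  0.44  1.84 -0.16  1.02 -0.48] F [-0.   0.4 -0.4] w 1.002 g 0.0
shift cm [ 0.04 -0.16  0.05] turn 0.001
```

View pics/wrist1.png

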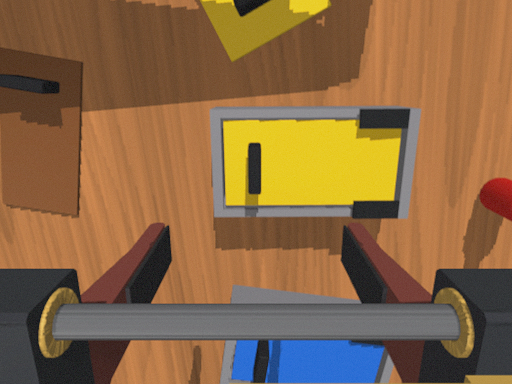

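Wrist view: the yellow case is at (312,162), the grip at (254,168), and the keepers at (384,118) and (376,210). It's nearly aligned with the tool.

```bash
python3 - <<'E'
from h import *
c=dict(np.load('wrist1.npz'))
print(c['world_from_camera'].round(3).tolist())
print('tcp px',proj(c,[[516.5,240.5,222.5],[516.5,240.5,81]]).round(0))
for p in blobs(black(c),100):
    if p[:,1].max()<235 and p[:,0].min()>100:
        print('K',p.mean(0).round(),'z81',rect(c,p,81),'z59',rect(c,p,59)); 
ys=[p for p in blobs(yellow(c),200) if p[:,1].min()>90 and p[:,1].max()<240]
for p in ys: print('Y',rect(c,p,50))
q=[[212,107],[421,107],[409,219],[216,218]]
E
```

```text
[[0.996, -0.082, -0.023, 523.487], [-0.086, -0.957, -0.278, 316.795], [0.001, 0.279, -0.96, 384.645], [0.0, 0.0, 0.0, 1.0]]
tcp px [[255. 243.]
 [255. 176.]]
K [375. 209.] z81 (array([625.3, 198.6]), array([15.8, 41.7]), 86.6) z59 (array([632.7, 190. ]), array([16.9, 44.7]), 86.6)
K [254. 168.] z81 (array([516. , 247.3]), array([44.3,  9.2]), 85.1) z59 (array([515.4, 242.3]), array([47.5,  9.9]), 85.1)
K [384. 118.] z81 (array([631.9, 281.8]), array([14.5, 42. ]), 85.1) z59 (array([639.7, 279.3]), array([15.5, 45.1]), 85.1)
K [249.   4.] z81 (array([524.7, 378.2]), array([10.8, 26.1]), 85.1) z59 (array([524.8, 382.7]), array([11.6, 28. ]), 85.1)
Y (array([571.5, 240.5]), array([ 84.7, 171.5]), 85.1)
```

```bash
python3 st.py 515.7 245.3 90 -4.9; python3 -m crank '[[[-0.5,-0.1,3.3,0,0.6],[-0.5,-0.1,6.6,0,0.6],[-0.5,-0.1,9.9,0,0.6],[-0.5,-0.1,12.5,0,0.6],[-0.5,-0.1,13.2,0,0.6]]]' 8; python3 st.py 515.7 245.3 56 -4.9
python3 - <<'E'
from h import *
from cell import capture
n='side'
c=capture(n);np.savez(n+'2.npz',**c)
w=capture('wrist')
cv2.imwrite('pics/c2.png',np.hstack([cv2.resize(c['frame'][100:220,210:380,::-1],(400,282)),cv2.resize(w['frame'][:,:,::-1],(376,282))]))
E
```

```text
t 1.45 p [514.4 244.3 222.3] yang -4.55 tilt [-0.001  0.    -1.   ] j [-0.9   0.32  0.43  1.84 -0.16  1.02 -0.48] F [-0.4  0.6  0.8] w 1.002 g 0.0
shift cm [ 0.11  0.13 13.23] turn 0.006
time_s: 1.87
eef_pos: [509.8, 239.7, 86.6]
tcp_rot: [-0.001, 0.734, 0.68, -0.003]
contact_force: [-1.9, 0.4, 0.2]
gripper_width: 0.659
grasp_force: 0.0
t 1.87 p [509.8 239.7  86.6] yang -4.37 tilt [-0.006 -0.003 -1.   ] j [-0.84  0.49  0.37  1.95 -0.25  0.75 -0.39] F [-1.9  0.4  0.2] w 0.659 g 0.0
shift cm [0.61 0.57 3.05] turn 0.009
```

View pics/c2.png

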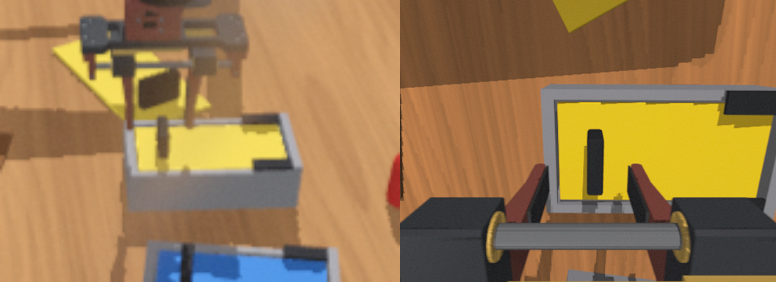

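The fingers straddle the grip in both views (side crop (162,135), wrist crop (595,160)), but the tool needs a shift of about 6 mm in x and y. I'll correct, let it settle and measure again.

```bash
python3 -m crank '[[[0.6,0.6,0,0,0.6],[0.6,0.6,0,0,0.6],[0.6,0.6,0,0,0.6],[0.6,0.6,0,0,0.6],[0.6,0.6,0,0,0.6]]]' 8 >/dev/null; python3 st.py 515.7 245.3 56 -4.9;python3 - <<'E'
from h import *
from cell import capture
import st
w=capture('wrist');o,M=st.state(515.7,245.3,56,-4.9)
for p in blobs(black(w),100):
    if p[:,1].max()<300 and 150<p[:,0].mean()<400: print('K',p.mean(0).round(),rect(w,p,81))
for p in blobs(yellow(w),1000):
  if p[:,1].min()>60:print('Y',rect(w,p,50))
E
```

```text
t 2.38 p [520.6 244.5  91.5] yang -4.59 tilt [ 0.001  0.001 -1.   ] j [-0.83  0.49  0.37  1.93 -0.25  0.76 -0.4 ] F [-1.4  0.3 -0.2] w 0.399 g 0.0
shift cm [ 0.03 -0.5   3.55] turn 0.005
t 2.43 p [520.4 244.4  91.3] yang -4.59 tilt [ 0.001  0.001 -1.   ] j [-0.83  0.5   0.37  1.93 -0.25  0.76 -0.4 ] F [-0.2 -0.3 -0.4] w 0.399 g 0.0
shift cm [ 0.05 -0.48  3.53] turn 0.005
K [247. 227.] (array([516.5, 248.6]), array([49.9, 10.9]), 85.5)
Y (array([571.9, 240.4]), array([ 84.8, 171.3]), 85.4)
```

```bash
python3 -m crank '[[[0.1,-0.45,0.6,0,0.6],[0.1,-0.45,1.5,0,0.6],[0.1,-0.45,2.5,0,0.6],[0.1,-0.45,3.2,0,0.6],[0.1,-0.45,3.5,0,0.6]]]' 8 >/dev/null; python3 st.py 516 245.5 56 -4.7
python3 -m crank '[[[0,0,0,0,0.8],[0,0,0,0,0.9],[0,0,0,0,1],[0,0,0,0,1],[0,0,0,0,1]]]' 8 >/dev/null; python3 st.py 516 245.5 56 -4.7
```

```text
t 2.85 p [514.7 245.1  53.7] yang -4.58 tilt [-0.002 -0.002 -1.   ] j [-0.82  0.55  0.35  1.96 -0.28  0.69 -0.38] F [-0.7  0.   0.5] w 0.399 g 0.0
shift cm [ 0.05  0.13 -0.23] turn 0.002
t 3.27 p [516.  245.7  56. ] yang -4.59 tilt [ 0.001  0.    -1.   ] j [-0.82  0.54  0.35  1.96 -0.28  0.69 -0.38] F [0.6 0.1 0.2] w 0.131 g 8.0
shift cm [-0.02 -0.    0.  ] turn 0.002
```

```bash
python3 -m crank '[[[0,0,-0.2,0,1],[0,0,-0.4,0,1],[0,0,-0.6,0,1],[0,0,-0.8,0,1],[0,0,-0.9,0,1]]]' 8 >/dev/null; python3 st.py
python3 -m crank '[[[0,0,-0.1,0,1],[0,0,-0.2,0,1],[0,0,-0.2,0,1],[0,0,-0.2,0,1],[0,0,-0.2,0,1]]]' 8 >/dev/null; python3 st.py
python3 - <<'E'
from h import *
from cell import capture
c=capture('side');s=capture('scene');w=capture('wrist')
cv2.imwrite('pics/c3.png',np.hstack([cv2.resize(c['frame'][110:210,230:360,::-1],(400,308)),cv2.resize(w['frame'][:,:,::-1],(400,308))]))
E
```

```text
t 3.68 p [516.  245.6  64.9] yang -4.59 tilt [ 0.  0. -1.] j [-0.83  0.53  0.36  1.95 -0.27  0.71 -0.39] F [ 0.6 -0.2 -4.2] w 0.148 g 8.1
t 4.1 p [515.7 245.6  66.6] yang -4.59 tilt [-0. -0. -1.] j [-0.83  0.53  0.36  1.95 -0.27  0.71 -0.39] F [ 1.3 -0.  -4.1] w 0.146 g 8.1
```

View pics/c3.png

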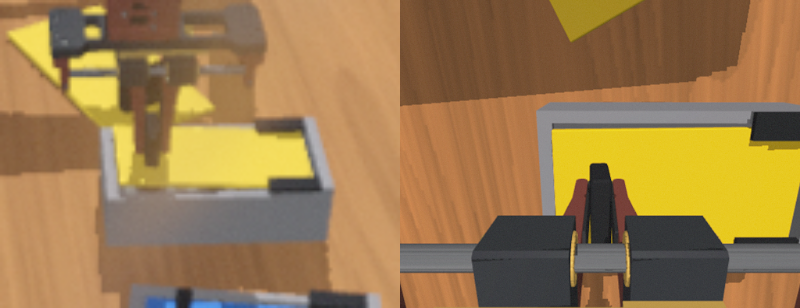

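The lid's lip end is up: in the side crop, yellow covers the lip at about (120,160), and the opening grew, so the rib tilts between the pads. Now I slide it out along -y of the tool.

```bash
python3 -m crank '[[[0,-0.3,0,0,1],[0,-0.7,0,0,1],[0,-1.1,0,0,1],[0,-1.5,0,0,1],[0,-1.8,0,0,1]]]' 8 >/dev/null; python3 st.py
python3 - <<'E'
from h import *
from cell import capture
w=capture('wrist');
for p in blobs(yellow(w),1000):
  if p[:,1].min()>60:print('Y',rect(w,p,55),p.min(0),p.max(0))
E
```

```text
t 4.67 p [496.9 247.2  66.6] yang -4.56 tilt [-0.001  0.    -1.   ] j [-0.85  0.51  0.36  1.99 -0.27  0.69 -0.41] F [ 0.9 -0.2 -2.2] w 0.146 g 8.0
Y (array([551. , 242.2]), array([ 85.5, 171.7]), 85.7) [194 158] [511 303]
```

```bash
python3 -m crank '[[[0,-0.5,0,0,1],[0,-1.2,0,0,1],[0,-1.9,0,0,1],[0,-2.6,0,0,1],[0,-3.2,0,0,1]]]' 8 >/dev/null; python3 st.py;  python3 -m crank '[[[0,-0.4,0,0,1],[0,-0.8,0,0,1],[0,-0.8,0,0,1],[0,-0.8,0,0,1],[0,-0.8,0,0,1]]]' 25 >/dev/null; python3 st.py
python3 - <<'E'
from h import *
from cell import capture
w=capture('wrist');c=capture('side')
for p in blobs(yellow(w),1000):
  if p[:,1].min()>60:print('Y',rect(w,p,55),p.min(0),p.max(0))
cv2.imwrite('pics/c4.png',np.hstack([cv2.resize(c['frame'][110:210,210:340,::-1],(400,308)),cv2.resize(w['frame'][:,:,::-1],(400,308))]))
E
```

```text
t 5.13 p [464.7 249.8  66.7] yang -4.56 tilt [-0.  0. -1.] j [-0.9   0.47  0.36  2.05 -0.26  0.66 -0.44] F [-0.1  0.  -0.7] w 0.135 g 8.0
t 5.55 p [458.2 250.3  66.7] yang -4.59 tilt [ 0.  0. -1.] j [-0.91  0.46  0.36  2.07 -0.26  0.65 -0.45] F [ 0.2 -0.  -1.6] w 0.135 g 25.0
Y (array([515.8, 244.5]), array([ 84.5, 176.4]), 85.4) [196 160] [511 303]
```

View pics/c4.png

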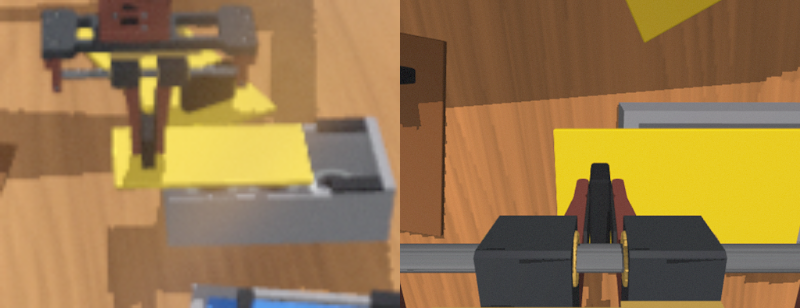

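The lid is clear of the grooves: its rear edge is at about (310,150) in the side crop and it's held nearly level. Next, lift and carry.

```bash
python3 -m crank '[[[0,0,-0.8,0,1],[0,0,-2.4,0,1],[0,0,-4.6,0,1],[0,0,-7,0,1],[0,0,-9,0,1]]]' 25 >/dev/null; python3 st.py 534 -279 170 -3
python3 -m crank '[[[-1,0.1,-0.6,0,1],[-2.5,0.5,-1,0,1],[-4.5,0.8,-1,0,1],[-7,1,-1,0,1],[-9.5,1.2,-1,0,1]]]' >/dev/null; python3 st.py 534 -279 170 -3
python3 -m crank '[[[-2.5,0.3,0,0,1],[-5,0.6,0,0,1],[-7.5,0.9,0,0,1],[-10,1.2,0,0,1],[-12.5,1.5,0,0,1]]]' >/dev/null; python3 st.py 534 -279 170 -3
```

```text
t 6.07 p [458.3 250.  158.5] yang -4.63 tilt [ 0.001  0.    -1.   ] j [-0.97  0.32  0.43  2.01 -0.17  0.85 -0.53] F [-0.2 -0.3 -1.8] w 0.136 g 25.0
shift cm [-52.12  11.81  -1.16] turn -0.028
t 6.48 p [461.5 151.8 165.7] yang -4.62 tilt [-0.002 -0.001 -1.   ] j [-0.85  0.25  0.47  2.08 -0.15  0.85 -0.37] F [ 1.1 -1.1 -1. ] w 0.138 g 25.0
shift cm [-42.35  10.69  -0.38] turn -0.028
t 6.9 p [465.7  25.7 165.7] yang -4.68 tilt [-0.002 -0.001 -1.   ] j [-0.66  0.22  0.54  2.12 -0.15  0.84 -0.11] F [-0.  -0.1 -1.2] w 0.131 g 25.0
shift cm [-29.81   9.29  -0.42] turn -0.029
```

```bash
python3 - <<'E'
from h import *
for n in ['scene','side']:
    c=dict(np.load(n+'0.npz'));g=c['frame'].max(2)
    for t in (40,60):
        for p in blobs(g<t,2500):
            if p[:,1].mean()>250: print(n,t,p.mean(0).round(),rect(c,p,4))
E
```

```text
scene 40 [222. 350.] (array([ 590., -281.]), array([195.8, 235. ]), 87.9)
scene 60 [222. 350.] (array([ 589.7, -280.9]), array([198.4, 236.7]), 87.8)
side 60 [354. 337.] (array([ 588.4, -280.8]), array([197.5, 236.6]), 87.8)
```

```bash
python3 -m crank '[[[-2.5,0.8,0,-0.01,1],[-5,1.6,0,-0.02,1],[-7.5,2.4,0,-0.03,1],[-10,3.2,0,-0.04,1],[-12.5,4,0,-0.04,1]]]' >/dev/null; python3 st.py 533 -279 170 -2.2
python3 -m crank '[[[-2.5,0.7,0,0,1],[-5,1.4,0,0,1],[-7.5,2.1,0,0,1],[-10,2.8,0,0,1],[-12,3.4,0,0,1]]]' >/dev/null; python3 st.py 533 -279 170 -2.2
```

```text
t 7.32 p [ 495.4 -101.9  165.6] yang -2.36 tilt [-0.002 -0.    -1.   ] j [-0.4   0.3   0.58  2.04 -0.21  0.86  0.26] F [ 1.2 -0.4 -1.4] w 0.136 g 25.0
shift cm [-17.54   4.48  -0.44] turn -0.003
t 7.73 p [ 524.2 -223.9  165.6] yang -2.46 tilt [-0.002 -0.001 -1.   ] j [-0.16  0.41  0.59  1.9  -0.28  0.92  0.52] F [ 0.1 -1.1 -1.5] w 0.135 g 25.0
shift cm [-5.47  1.12 -0.44] turn -0.005
```

```bash
python3 -m crank '[[[-2,0.4,0,0,1],[-3.8,0.8,0,0,1],[-4.8,1,0,0,1],[-4.8,1,0,0,1],[-4.8,1,0,0,1]]]' >/dev/null; python3 st.py 533 -279 66 -2.2
python3 - <<'E'
from h import *
from cell import capture
w=capture('wrist');c=capture('side');s=capture('scene');np.savez('side5',**c);np.savez('scene5',**s)
cv2.imwrite('pics/c5.png',np.hstack([cv2.resize(c['frame'][200:384,210:470,::-1],(400,284)),cv2.resize(w['frame'][:,:,::-1],(379,284))]))
for n,x in (('side',c),('scene',s)):
  for p in blobs(yellow(x),200):
    if p[:,1].mean()>200: print(n,p.mean(0).round(),rect(x,p,160))
E
```

```text
t 8.15 p [ 533.1 -269.   165.9] yang -2.39 tilt [-0.002  0.001 -1.   ] j [-0.07  0.46  0.58  1.83 -0.31  0.94  0.6 ] F [-0.4  0.5 -2. ] w 0.138 g 25.0
shift cm [-1.    0.05  9.98] turn -0.003
scene [211. 345.] (array([ 590.2, -297. ]), array([ 37.8, 170.3]), 86.4)
```

View pics/c5.png

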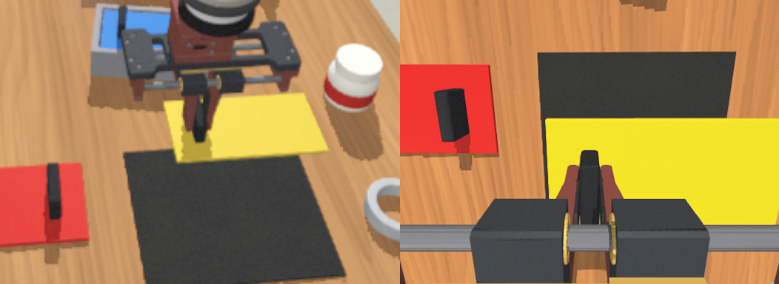

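The lid hangs nearly level over the mat, about 1 cm short in y; the grip is at (200,125) in the side crop and the mat at (235,215). Now I correct that and descend.

```bash
python3 -m crank '[[[-0.5,0,1.5,0,1],[-0.9,0,3.5,0,1],[-1,0,6,0,1],[-1,0,8,0,1],[-1,0,9.5,0,1]]]' >/dev/null; python3 -m crank '[[[0,0,0.8,0,1],[0,0,1.4,0,1],[0,0,1.9,0,1],[0,0,2.1,0,1],[0,0,2.1,0,1]]]' >/dev/null;python3 st.py 533 -279 15 -2.2
python3 - <<'E'
from h import *
from cell import capture
w=capture('wrist');c=capture('side');s=capture('scene')
cv2.imwrite('pics/c6.png',np.hstack([cv2.resize(c['frame'][230:384,230:450,::-1],(400,280)),cv2.resize(w['frame'][:,:,::-1],(373,280))]))
for n,x in (('side',c),('scene',s),('wrist',w)):
  for p in blobs(yellow(x),200):
    if p[:,1].mean()>140: print(n,p.mean(0).round(),rect(x,p,44))
E
```

```text
t 9.13 p [ 534.3 -278.5   50.9] yang -2.27 tilt [ 0. -0. -1.] j [ 0.02  0.62  0.49  1.89 -0.42  0.73  0.7 ] F [-0.6 -0.1 -0.9] w 0.134 g 25.0
shift cm [-0.06 -0.13  3.59] turn -0.001
scene [229. 363.] (array([ 590.7, -283.5]), array([ 85.8, 171.7]), 87.8)
scene [328. 144.] (array([544.4, 370.9]), array([106.9, 102. ]), 22.0)
wrist [351. 218.] (array([ 590.5, -279.7]), array([ 82.2, 171.8]), 87.7)
```

View pics/c6.png

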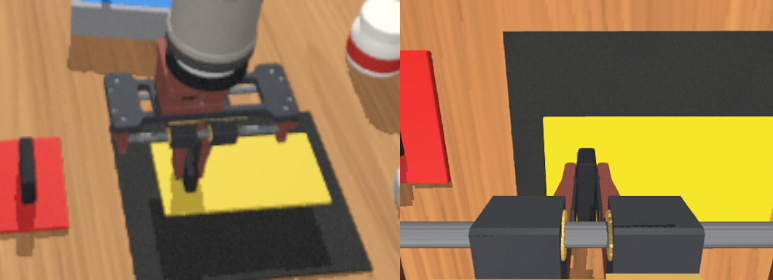

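The lid is level and centred over the mat at about (590.5,-281). I'll lower it slowly, watching the force.

```bash
python3 -m crank '[[[0,-0.1,0.8,0,1],[0,-0.1,1.6,0,1],[0,-0.1,2.3,0,1],[0,-0.1,2.8,0,1],[0,-0.1,3.1,0,1]]]' >/dev/null;python3 st.py 
python3 -m crank '[[[0,0,0.05,0,1],[0,0,0.1,0,1],[0,0,0.15,0,1],[0,0,0.2,0,1],[0,0,0.25,0,1]]]' >/dev/null;python3 st.py
```

```text
t 9.7 p [ 532.3 -278.2   18.4] yang -2.29 tilt [-0.002  0.001 -1.   ] j [ 0.04  0.66  0.46  1.9  -0.45  0.68  0.73] F [-0.9 -0.3 -0.2] w 0.135 g 25.0
t 10.12 p [ 533.2 -278.6   17.4] yang -2.29 tilt [ 0. -0. -1.] j [ 0.04  0.67  0.45  1.9  -0.45  0.68  0.73] F [ 0.6  0.5 -2.2] w 0.135 g 25.0
```

```bash
python3 -m crank '[[[0,0,0.05,0,1],[0,0,0.1,0,1],[0,0,0.15,0,1],[0,0,0.15,0,1],[0,0,0.15,0,1]]]' >/dev/null;python3 st.py
```

```text
t 10.53 p [ 533.  -278.6   15.7] yang -2.3 tilt [ 0. -0. -1.] j [ 0.04  0.67  0.45  1.9  -0.45  0.67  0.73] F [-0.  -0.4 -0.6] w 0.134 g 25.0
```

```bash
python3 -m crank '[[[0,0,0.04,0,1],[0,0,0.08,0,1],[0,0,0.12,0,1],[0,0,0.12,0,1],[0,0,0.12,0,1]]]' >/dev/null;python3 st.py
```

```text
t 10.95 p [ 533.  -278.6   15.5] yang -2.3 tilt [ 0.001  0.001 -1.   ] j [ 0.05  0.67  0.45  1.9  -0.45  0.67  0.73] F [-2.4  3.   9.8] w 0.133 g 25.0
```

Contact, about 10 N. I'll ease the press, release and retreat.

```bash
python3 -m crank '[[[0,0,-0.08,0,1],[0,0,-0.08,0,1],[0,0,-0.08,0,0.8],[0,0,-0.08,0,0.7],[0,0,-0.08,0,0.6]]]' 3 >/dev/null;python3 st.py;python3 -m crank '[[[0,0,0,0,0.55],[0,0,0,0,0.5],[0,0,0,0,0.5],[0,0,-0.5,0,0.5],[0,0,-1,0,0.5]]]' >/dev/null;python3 st.py
```

```text
t 11.37 p [ 533.  -278.6   15.1] yang -2.29 tilt [ 0. -0. -1.] j [ 0.04  0.67  0.45  1.9  -0.45  0.67  0.73] F [-1.   0.4 -0.4] w 0.311 g 0.0
t 11.78 p [ 532.8 -278.5   25.4] yang -2.3 tilt [-0.001  0.    -1.   ] j [ 0.04  0.65  0.46  1.9  -0.44  0.69  0.72] F [ 0.1  0.1 -0.1] w 0.498 g 0.0
```

```bash
python3 -m crank '[[[0,0,-1.5,0,0.5],[0,0,-4,0,0.5],[0,0,-7,0,0.5],[0,0,-10.5,0,0.5],[0,0,-14,0,0.5]]]' >/dev/null; python3 -m crank '[[[3,0,-1,0,0.5],[6,0,-2,0,0.5],[9,0,-2,0,0.5],[11,0,-2,0,0.5],[11,0,-2,0,0.5]]]' >/dev/null;python3 -m crank '[[[0,0,0,0,0.5],[0,0,0,0,0.5],[0,0,0,0,0.5],[0,0,0,0,0.5],[0,0,0,0,0.5]]]' >/dev/null;python3 st.py
python3 - <<'E'
from h import *
from cell import capture
c=capture('side');s=capture('scene')
cv2.imwrite('pics/c7.png',np.hstack([cv2.resize(c['frame'][:,:,::-1],(400,300)),cv2.resize(s['frame'][:,:,::-1],(400,300))]))
for n,x in (('side',c),('scene',s)):
  for p in blobs(yellow(x),200):
    if p[:,1].mean()>250: print(n,p.mean(0).round(),rect(x,p,9))
  for p in blobs(x['frame'].max(2)<60,2500):
    if p[:,1].mean()>300: print('mat',n,rect(x,p,4))
E
```

```text
t 13.03 p [ 537.1 -169.9  185.2] yang -2.4 tilt [-0. -0. -1.] j [-0.27  0.38  0.59  1.9  -0.26  0.95  0.4 ] F [ 0.3  0.4 -0.4] w 0.502 g 0.0
mat scene (array([ 589.6, -280.9]), array([198. , 236.7]), 87.9)
```

View pics/c7.png

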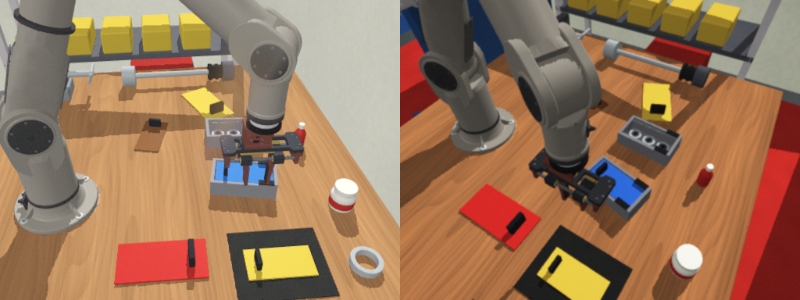

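The lid lies flat and grip up in the middle of the mat: (280,262) in the left half, (575,275) in the right. The case is open, the blue one is shut, and the gripper is clear at z 185.

```bash
python3 -c "
from cell import *
print(finish_job())"
```

```text
the job is handed in; nothing more can be done
None
```

The yellow lid is off its case and lies flat, grip up, in the middle of the black mat, the blue-lidded case is untouched, and the job is handed in (about 13 s used; no verdict was shown).

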